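# Dock the recorder between its guide rails

### The arm

A 7-joint arm with a two-finger parallel gripper is mounted at the origin on the work surface. World frame = base frame: x ahead of the robot, y to its left, z up, the work surface at z = 0. Lengths are in m, angles in rad, forces in N, time in s.
With the tool pointing down it reaches from about 0.425 to 0.825 m from the base axis. Payload 3.6 kg.
Tool frame: the origin (TCP) lies at the centre of the arm's flange, where the gripper is bolted on; the fingertips stand 186 mm ahead of it and the grasp point (between the pads) lies 167 mm ahead of it; z points along the fingers, x is the direction in which the jaws open and shut, and the axes are right-handed (so a half turn about z gives the same grasp; the last joint's range is limited). The gripper opens to 93 mm and grips with 3 to 60 N. Pads are 15 mm wide; open, the fingers measure 128 mm over their backs; the gripper's body (75 mm by 188 mm) begins 65 mm behind the grasp point.
Start: joints at [1.113, 0.615, -0.013, 1.423, 0.008, 1.103, -0.04], TCP at [0.272, -0.59, 0.405] pointing down, gripper open.
Joint ranges: [-3.12, 3.12], [-0.3, 2.06], [-1.34, 1.32], [0.26, 2.42], [-1.36, 4.5], [0.01, 1.98], [-2.84, 2.84]. Speed limits (rad/s): [2.79, 2.79, 3.14, 3.14, 3.14, 3.14, 3.14].

### API

Orientations are given as a rotation vector (axis times angle).
In Python, from station import get_obs, get_image, close_job, cut_out gives the robot as it stands.
- The arm moves only by the tool drive_tool, never from a script. Its argument "deltas" is a list that holds one entry, the list of rows, each a list of 5 numbers: the shift along the world's x, y, z in m, then the turn about the world's z in degrees, then the gripper's target within -1 to 1 (shut at 1, half-way at 0, fully open at -1). In form: [[[dx, dy, dz, twist, claw], ...]]. A call has 1 to 8 rows; each row shifts and turns the commanded pose from where the row before left it; what a row does not reach is not made up. A row lasts 1/10 s, in which the tool goes at most 50 mm and 8.59 degrees, less where a joint would pass 70% of its speed; a pose out of reach is approached as far as the arm can. A call with a gripper value outside its range is refused whole. The fingers move at their own pace and stop on an object; "squeeze" is the grip in N (left out, the last holds). Time passes only in rows, so rows that do not move let the fingers close. It gives the time, the measured TCP pose, the force and the opening at its end, in the units of the state.
- get_obs(): the state, without advancing time (a new reading comes with each control period).
- get_image(name): name is "scene" or "top" or "wrist"; returns a dict with "frame" (480x640x3 uint8, red, green, blue), "z_map" (480x640 float32, m along the optical axis (not along the pixel's ray), 0 where there is no reading), "intrinsics" (3x3 intrinsics, pixels), "rvec" (rotation vector, rad) and "tvec" (3), from world to camera coordinates, as OpenCV has them. Camera axes: x right, y down, z forward; pixel columns grow to the right and rows downward; lengths in m; the calibration is good to about 2 mm. A picture is of the moment at which its call begins.
- close_job(): hands the job in, once; it reports no verdict.
Trained networks look in a picture, given as the dict that the camera call returned (one of the last four; its "shot" number tells which), for a name from the list of things; names that differ only in an ending like _2 or _b are one class to them, and where a whole thing is asked for, a point or a joint stands for the part that bears it (a point fixed in the world has none). Each returns a list of dicts, best first, with "score" (0 to 1); they miss things now and then, are a little off and sometimes report something else, mostly with a low value. They report only what shows in the picture. A call takes as long as a camera call. They do not tell look-alikes from the thing itself.
- cut_out(target, picture): "region" (480x640 bool, what is visible of it) and "centre" ([column, row] in pixels, amid what is visible of it).
The state is a dict: "time": time; "qpos": joint angles; "joint_vel": joint speeds; "effort": joint torques, N m; "tcp_pos": TCP position; "orientation": TCP orientation; "contact_force": force on the tool from outside, world axes, zero at the start; "torque": the same for the moment, N m; "finger_gap": finger opening in m.
Only numpy, scipy, OpenCV 4.12 (cv2) and the standard library are available. Lean on these libraries where they do the work, as an engineer would, in place of code of your own. Each camera call takes 0.05 s, during which the arm holds its last target.

### The job

Push the aluminium recorder along the bench with the fingertips, down the lane between the two guide rails and fully home against the dock head, without the recorder or the robot touching either rail. Only then press the button on top of the dock head all the way down and let it go. Do not lift or tip the recorder, and leave everything else on the bench where it stands.

Things in the scene. Friction and masses are not known exactly. Their poses are not given: they have to be found in the camera images.
- recorder: loose flat aluminium box with a green circuit board on top, 140 long (its x) x 96 wide (its y) x 45 mm high, 0.31 to 0.59 kg; origin at the centre of its underside; its x axis points to the nose, the end that goes into the lane. It stands in front of the lane mouth, somewhat off the lane's centre line and askew, and slides on the bench with ordinary friction
- nose (a point): centre of the recorder's nose face in width, 70 mm ahead of its origin, 20 mm above its underside
- dock: fixed docking bay on the bench: a grey dock head and, in front of it, two rails; origin on the bench at the middle of the lane; x axis along the lane towards the dock head, y to the left when looking that way, z up. The flat stop face of the head is at x = +65 mm; the head is 75 mm deep, 150 mm wide and 60 mm high. The lane is 112 mm wide and 130 mm long (x = -65 to +65 mm) and has the bench as its floor
- stop (a point): middle of the dock head's stop face, 20 mm above the bench; same axes as the dock. Home: the nose face lies against this face, and 10 mm of the recorder still stands out of the mouth
- mouth (a point): middle of the lane's mouth, 130 mm before the stop face, 20 mm above the bench; same axes as the dock
- rail_left: left guide rail, aluminium, 130 mm long, wall 8 mm thick and 28 mm high with a 4 mm thick flange 20 mm wide on its outer side; the inner face is at dock y = +56 mm, the flange ends at +84 mm; frame as the dock's. Must not be touched
- rail_right: right guide rail, mirror image of the left one: inner face at dock y = -56 mm. Must not be touched
- button (a joint): grey round push button, 30 mm across, in a black housing on the top of the dock head; 0 = up, 0.006 (m) = fully down; spring, about 5 N to press fully
- button_top (a point): centre of the button's top face; it is pressed straight down
- rule: folded wooden rule, 235 x 31 x 16 mm; origin under its centre, x along it; leave alone
- jar: small clear jar with a white cap, 40 mm across, 45 mm high, beside one rail; origin under its centre; leave alone
- adapter: small black plug adapter, 50 x 32 x 28 mm, beside the other rail; origin under its centre; leave alone
- screwdriver: screwdriver lying down, 170 mm long; leave alone
- mug: white mug, 76 mm across, 85 mm high; origin under its centre; leave alone
- weight: brass cylinder weight, 38 mm across, 40 mm high; origin under its centre; leave alone
Things that resemble listed ones, but are neither listed nor needed, are in the scene too. Leave any purple look-alike of the recorder alone.

How it is judged:
By the outcome, as a careful person would: the job done as asked, in the order asked, and still so for the second after the job is handed in, with the robot touching nothing.
It also fails if it takes over 67 s, if anything falls off the work surface, if the arm or the gripper's body presses on something with over 40 N, if the wrist force passes 120 N, or if a joint passes its speed limit or range.

## Working session

There is one attempt and no reset: what is moved stays moved. The work goes in short steps, Python scripts to look and compute and a tool call to move; the robot and the scene stay as the last step left them, time stands still between calls to the robot, and variables do not carry over. Pictures are saved under pics/ and viewed, and the job is handed in when it is done.

Besides the shell and the picture viewer there is one more tool, called after "Request:" as a command line: name --argument value ..., lists and objects as JSON in quotes. drive_tool: Moves the arm, as the interface text tells. Its arguments: {"type":"object","properties":{"deltas":{"type":"array","items":{"type":"array","items":{"type":"array","items":{"type":"number"}}}},"squeeze":{"type":"number"}},"required":["deltas"]}

```bash
ls; mkdir -p pics; cat > h.py <<'E'
import numpy as np, cv2
from station import *
def save(p,n): cv2.imwrite('pics/'+n+'.png',p['frame'][:,:,::-1])
def pts(p):
    z=p['z_map'];K=p['intrinsics'];v,u=np.mgrid[:480,:640]
    X=np.stack([(u-K[0,2])/K[0,0]*z,(v-K[1,2])/K[1,1]*z,z],-1)
    R=cv2.Rodrigues(np.array(p['rvec'],float))[0]
    W=(X-np.array(p['tvec']).ravel())@R
    W[z==0]=np.nan
    return W
E
python3 - <<'E'
from h import *
for n in ['scene','top']:
    p=get_image(n);save(p,n+'0');np.savez('pics/'+n+'0.npz',W=pts(p),f=p['frame'],K=p['intrinsics'],r=p['rvec'],t=p['tvec'])
    for t in ['recorder','dock','rail_left','button','rule','jar','mug']:
        print(n,t,[(round(d['score'],2),np.round(d['centre']),np.round(np.nanmedian(pts(p)[d['region']],0),3)) for d in cut_out(t,p)])
o=get_obs();print(o)
E
```

```text
pics
scene recorder [(0.96, array([332., 193.]), array([ 0.36 , -0.072,  0.044])), (0.55, array([286., 242.]), array([ 0.541, -0.113,  0.044]))]
scene dock [(0.96, array([402., 272.]), array([0.549, 0.152, 0.047]))]
scene rail_left [(0.55, array([378., 240.]), array([0.446, 0.07 , 0.017]))]
scene button [(0.42, array([420., 254.]), array([0.505, 0.18 , 0.08 ]))]
scene rule [(0.69, array([229., 340.]), array([ 0.812, -0.125,  0.015])), (0.56, array([144., 233.]), array([ 0.636, -0.44 ,  0.034])), (0.22, array([428., 390.]), array([0.783, 0.264, 0.046]))]
scene jar [(0.84, array([366., 304.]), array([0.645, 0.105, 0.041]))]
scene mug [(0.94, array([428., 390.]), array([0.782, 0.265, 0.046]))]
top recorder [(0.82, array([352., 266.]), array([ 0.519, -0.114,  0.044])), (0.82, array([335., 332.]), array([ 0.335, -0.077,  0.045]))]
top dock [(0.88, array([249., 272.]), array([0.498, 0.151, 0.057]))]
top rail_left [(0.89, array([280., 297.]), array([0.432, 0.072, 0.005])), (0.4, array([241., 267.]), array([0.498, 0.18 , 0.081]))]
top button [(0.58, array([280., 243.]), array([0.572, 0.077, 
[... 262 characters left out ...]
269, 0.036]))]
{'time': 0.8, 'qpos': array([ 1.11247028,  0.61484749, -0.01259578,  1.42338222,  0.00809454,
        1.10338456, -0.04037534]), 'joint_vel': array([-0.00071341, -0.00206394,  0.0009339 ,  0.00090838,  0.00054623,
        0.00022036, -0.00084581]), 'effort': array([ 4.74570588e-04, -4.58781481e+01,  2.09342069e-01, -1.66027719e+01,
       -6.10078010e-02,  1.30977994e-02,  4.38762174e-05]), 'tcp_pos': array([ 0.27205117, -0.59030789,  0.40478025]), 'orientation': array([-2.64581789e+00,  1.69385120e+00, -7.04665228e-05]), 'contact_force': array([ 0.1588988 ,  0.80588549, -0.72740733]), 'torque': array([ 0.05247974, -0.04690948,  0.02429953]), 'finger_gap': 0.09304994373064758}
```

View pics/scene0.png

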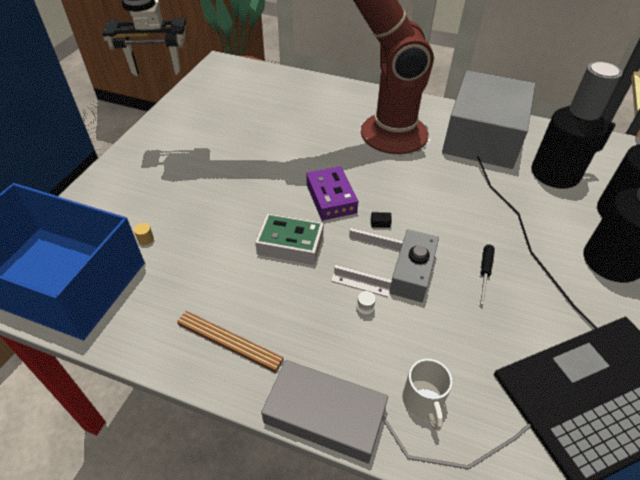

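View pics/top0.png

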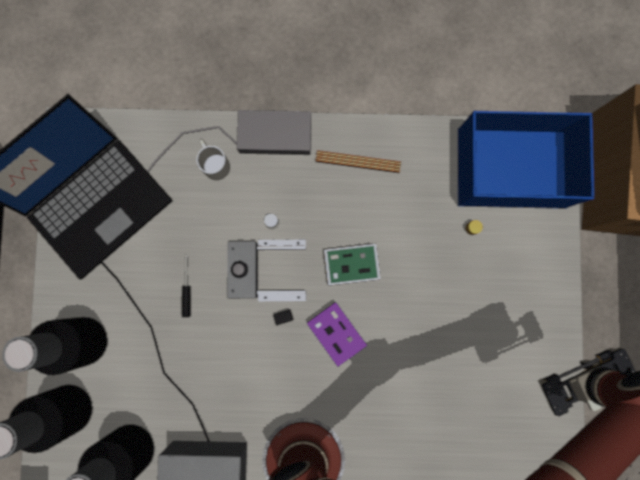

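Request:
drive_tool --deltas '[[[0.02,0.04,0,8,-1],[0.02,0.04,0,8,-1],[0.02,0.04,0,8,-1],[0.02,0.04,0,8,-1],[0.02,0.04,0,8,-1],[0.02,0.04,0,8,-1],[0.02,0.04,0,8,-1],[0.02,0.04,0,8,-1]]]'

```text
time: 1.6
tcp_pos: [0.4326, -0.2687, 0.4052]
orientation: [3.141, -0.026, 0.001]
contact_force: [0.5, 0.2, 0.4]
finger_gap: 0.0928
```

```bash
python3 - <<'E'
import numpy as np,cv2
for n in ['top0','scene0']:
    d=np.load(f'pics/{n}.npz');W=d['W'];f=d['f'].astype(int)
    fin=np.isfinite(W[...,2])
    def box(lo,hi):
        return fin&np.all((W>lo)&(W<hi),-1)
    m=box([.44,-.22,.038],[.6,-.03,.052]); P=W[m]
    print(n,'rec',m.sum(),cv2.minAreaRect((P[:,:2]*1000).astype(np.float32)),P[:,2].mean())
    m=box([.38,.1,.052],[.62,.25,.066]); P=W[m]
    print('head',m.sum(),cv2.minAreaRect((P[:,:2]*1000).astype(np.float32)),P[:,2].mean())
    m=box([.38,-.02,.022],[.62,.12,.034]); P=W[m]
    for s in [P[P[:,0]<.5],P[P[:,0]>.5]]: print('rail',len(s),cv2.minAreaRect((s[:,:2]*1000).astype(np.float32)) if len(s)>4 else'',s.min(0),s.max(0))
    m=box([.38,.1,.07],[.62,.25,.095]); P=W[m]; print('btn',len(P),P.mean(0),P.max(0))
    m=box([.38,-.02,.002],[.62,.12,.034]);P=W[m];print(P.min(0),P.max(0))
E
```

```text
top0 rec 1840 ((519.5960693359375, -115.0016098022461), (95.85224914550781, 139.9940643310547), 7.85758638381958) 0.0443260914994546
head 1381 ((499.95965576171875, 175.80137634277344), (148.3876953125, 74.72570037841797), 1.9317535161972046) 0.05906804419622351
rail 202 ((412.4192810058594, 64.0726089477539), (63.95386505126953, 110.22636413574219), 1.2221803665161133) [0.38001557 0.00954001 0.02207005] [0.44556089 0.11985531 0.03305265]
rail 114 ((581.3887939453125, 63.733280181884766), (106.48735809326172, 61.752532958984375), 83.74906921386719) [0.55622809 0.01236251 0.02220174] [0.61787889 0.11954611 0.03373761]
btn 186 [0.49750248 0.17998166 0.07703836] [0.51965654 0.20239236 0.08615738]
[ 0.38001557 -0.01999613  0.00200437] [0.61993593 0.11985531 0.03373761]
scene0 rec 1919 ((521.6492919921875, -117.1575698852539), (100.13237762451172, 140.24208068847656), 7.830097198486328) 0.044598423419597806
head 1564 ((500.9874572753906, 174.126708984375), (153.3524169921875, 74.96908569335938), 1.5196430683135986) 0.0589181321343478
rail 281 ((415.2221374511719, 49.76048278808594), (71.13368225097656, 137.90740966796875), 0.7557177543640137) [ 0.38007691 -0.01965632  0.02206683] [0.45127062 0.11910437 0.03190303]
rail 204 ((563.7088623046875, 64.10322570800781), (12.622647285461426, 111.58226776123047), 1.8626165390014648) [0.55650961 0.00836979 0.02208082] [0.57034381 0.11983826 0.03152623]
btn 237 [0.50474654 0.17900334 0.0763299 ] [0.52386527 0.20062735 0.08619705]
[ 0.38007691 -0.01965632  0.00200104] [0.61948735 0.11986982 0.03190303]
```

Request:
drive_tool --deltas '[[[0.03,0.04,0,2.8,0],[0.03,0.04,0,0,0],[0.01,0.04,0,0,0],[0,0.04,0,0,0],[0,0,0,0,0]]]'

```text
time: 2.1
tcp_pos: [0.5026, -0.1033, 0.4054]
orientation: [-3.137, -0.061, -0.002]
contact_force: [0.1, 0.8, 0.5]
finger_gap: 0.0573
```

```bash
python3 - <<'E'
from h import *
p=get_image('wrist');save(p,'w1');np.savez('pics/w1.npz',W=pts(p),f=p['frame'],K=p['intrinsics'],r=p['rvec'],t=p['tvec'])
o=get_obs();print(o['time'],o['tcp_pos'],o['orientation'],o['finger_gap'])
E
```

```text
2.15 [ 0.50233628 -0.10693281  0.4051918 ] [-3.14005321e+00 -5.32821984e-02 -1.17139278e-03] 0.053733912649605184
```

View pics/w1.png

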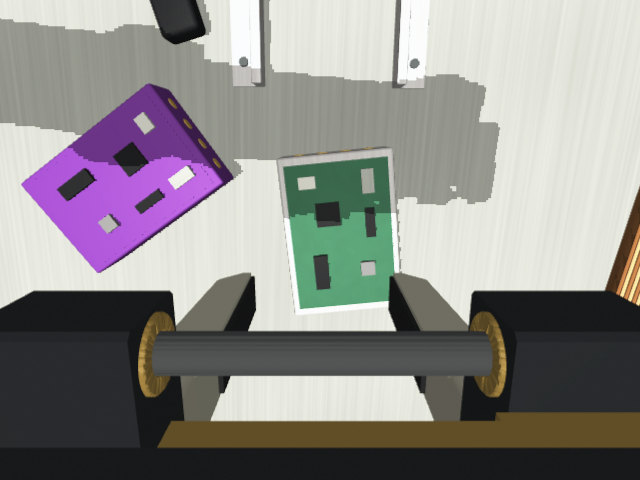

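```bash
cat > m.py <<'E'
import numpy as np,cv2
def box(W,lo,hi): return np.isfinite(W[...,2])&np.all((W>lo)&(W<hi),-1)
def rec(W,lo=(.43,-.25),hi=(.61,.13)):
    m=box(W,[*lo,.039],[*hi,.05]);n,l,s,c=cv2.connectedComponentsWithStats(m.astype(np.uint8))
    k=1+np.argmax(s[1:,4]);P=W[l==k]
    (c,(w,h),a)=cv2.minAreaRect((P[:,:2]*1000).astype(np.float32))
    return np.round(c,1),np.round((w,h),1),round(a,2),round(P[:,2].mean(),4)
def rails(W):
    m=box(W,[.43,-.02,.025],[.46,.13,.031]);
    for lo,hi in((.42,.47),(.54,.59)):
        P=W[box(W,[lo,-.02,.0255],[hi,.1,.031])]
        if len(P)<10: continue
        print('rail n',len(P),'y',P[:,1].min(),P[:,1].max())
        for a in np.arange(-.02,.12,.02):
            s=P[(P[:,1]>a)&(P[:,1]<a+.02)]
            if len(s)>5: print(round(a+.01,3),np.round([s[:,0].min(),s[:,0].max()],4))
E
python3 - <<'E'
from m import *
d=np.load('pics/w1.npz');W=d['W'];print(rec(W));rails(W)
P=W[box(W,[.3,-.2,.039],[.47,.1,.05])&(np.indices((480,640))[1]<245)];print('purple max x',P[P[:,0].argmax()])
E
```

```text
(array([ 521.6, -118.1]), array([ 96.3, 140.1]), 7.84, np.float64(0.0466))
rail n 857 y 0.004348663640834413 0.06634689475357305
0.01 [0.4417 0.4499]
0.03 [0.441  0.4494]
0.05 [0.4402 0.4489]
0.07 [0.4402 0.4482]
rail n 874 y 0.007800759361797175 0.07102605740895179
0.01 [0.5613 0.5696]
0.03 [0.5606 0.5693]
0.05 [0.5601 0.5686]
0.07 [0.5597 0.568 ]
purple max x [ 0.42111603 -0.07625075  0.04044745]
```

Request:
drive_tool --deltas '[[[0,0.04,0,0,0],[0,0.04,0,0,0],[0,0.04,0,0,0],[0,0,0,0,0],[0,0,0,0,0]]]'

```text
time: 2.65
tcp_pos: [0.5022, 0.0091, 0.4048]
orientation: [3.14, 0.042, 0.0]
contact_force: [-0.2, -0.7, 0.2]
finger_gap: 0.0465
```

```bash
python3 - <<'E'
from h import *
from m import *
p=get_image('wrist');save(p,'w2');W=pts(p);np.savez('pics/w2.npz',W=W,f=p['frame'],K=p['intrinsics'],r=p['rvec'],t=p['tvec'])
o=get_obs();print(o['time'],o['tcp_pos'],o['orientation'],o['finger_gap'])
rails(W)
P=W[box(W,[.38,.1,.053],[.62,.25,.066])];print('head',cv2.minAreaRect((P[:,:2]*1000).astype(np.float32)))
m=box(W,[.45,.1,.0775],[.55,.25,.095]);P=W[m];print('btn',len(P),np.median(P,0),cv2.minAreaRect((P[:,:2]*1000).astype(np.float32)))
for z in np.arange(.066,.09,.002):
  m=box(W,[.45,.1,z],[.55,.25,z+.002]);print(round(z,3),m.sum())
E
```

```text
2.7 [0.50223862 0.00792806 0.40467573] [ 3.13976249e+00  3.85069818e-02 -1.75416588e-04] 0.04670259687094565
rail n 1098 y 0.004274959258701597 0.09997896560889946
0.01 [0.442  0.4498]
0.03 [0.4412 0.4494]
0.05 [0.4406 0.4487]
0.07 [0.44   0.4483]
0.09 [0.439  0.4477]
rail n 1049 y 0.00865998201962475 0.09996966845230978
0.01 [0.5614 0.5695]
0.03 [0.5608 0.5693]
0.05 [0.5601 0.5687]
0.07 [0.5594 0.568 ]
0.09 [0.5589 0.5676]
head ((501.5636291503906, 152.5146484375), (150.4858856201172, 33.57111358642578), 1.7235742807388306)
btn 10 [0.50067895 0.16331026 0.07844404] ((500.99957275390625, 163.13706970214844), (0.854371190071106, 5.415960788726807), 89.30150604248047)
0.066 44
0.068 46
0.07 93
0.072 478
0.074 84
0.076 12
0.078 6
0.08 1
0.082 0
0.084 0
0.086 0
0.088 0
```

View pics/w2.png

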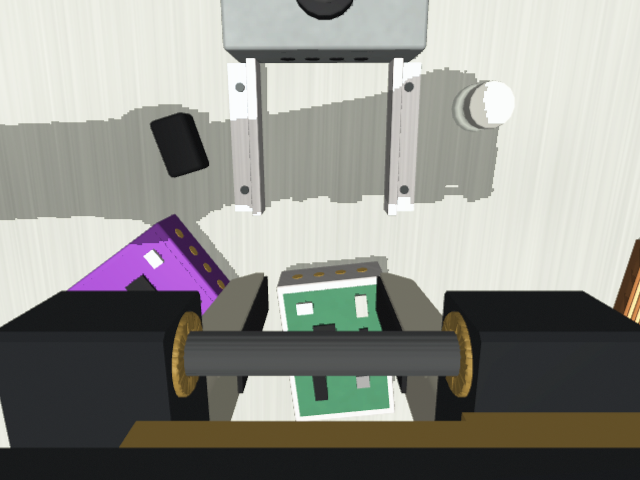

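Request:
drive_tool --deltas '[[[0.006,-0.04,0,1.6,0],[0.006,-0.04,0,1.6,0],[0.006,-0.04,0,1.6,0],[0.006,-0.04,0,1.6,0],[0.006,-0.04,0,0,0],[0.003,-0.025,0,0,0],[0,0,-0.04,0,0],[0,0,-0.04,0,0]]]'

```text
time: 3.5
tcp_pos: [0.5342, -0.2201, 0.3244]
orientation: [3.131, 0.205, 0.004]
contact_force: [0.2, 0.6, -1.1]
finger_gap: 0.0466
```

Request:
drive_tool --deltas '[[[0,0,-0.04,0,0],[0,0,-0.04,0,0],[0,0,-0.03,0,0],[0,0,-0.012,0,0],[0,0,0,0,0],[0,0,0,0,0]]]'

```text
time: 4.1
tcp_pos: [0.5354, -0.2165, 0.2038]
orientation: [3.133, 0.215, 0.003]
contact_force: [1.1, -0.5, 0.1]
finger_gap: 0.0468
```

```bash
python3 - <<'E'
from h import *
from m import *
p=get_image('wrist');save(p,'w3');W=pts(p)
o=get_obs();print(o['time'],o['tcp_pos'],o['orientation'],o['finger_gap'],o['contact_force']);print(rec(W));rails(W)
E
```

```text
4.15 [ 0.53566269 -0.21620273  0.20437456] [3.13257335 0.2156257  0.00470308] 0.04640290688926488 [0.13254718 0.15405614 0.22528072]
(array([ 526.2, -149.8]), array([96.7, 76.9]), 7.84, np.float64(0.0466))
```

View pics/w3.png

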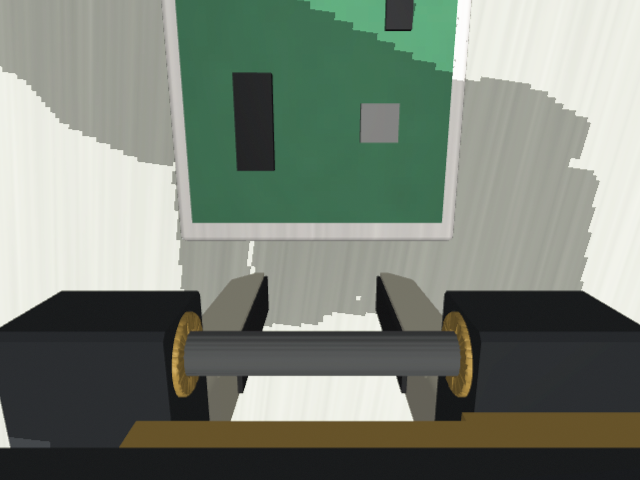

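Request:
drive_tool --deltas '[[[-0.001,0.007,-0.004,0,0],[-0.001,0.005,0,0,0],[-0.0005,0.003,0,0,0],[-0.0005,0.003,0,0,0],[0,0,0,0,0]]]'

```text
time: 4.65
tcp_pos: [0.5321, -0.1967, 0.199]
orientation: [3.134, 0.219, 0.0]
contact_force: [0.2, -0.8, -0.1]
finger_gap: 0.0468
```

Request:
drive_tool --deltas '[[[-0.0005,0.003,0,0,0],[-0.0005,0.003,0,0,0]]]'

```text
time: 4.85
tcp_pos: [0.5312, -0.1928, 0.1989]
orientation: [3.132, 0.215, 0.001]
contact_force: [0.2, -3.8, -1.0]
finger_gap: 0.0464
```

```bash
python3 - <<'E'
from h import *
from m import *
p=get_image('top');W=pts(p)
o=get_obs();print(o['time'],o['tcp_pos'],o['orientation'],o['finger_gap'],o['contact_force']);print(rec(W))
p=get_image('wrist');save(p,'w4')
E
```

```text
4.9 [ 0.53109299 -0.19195507  0.19891946] [3.13254679e+00 2.16275871e-01 7.49660901e-04] 0.04661865969663248 [-0.32579854 -2.47586751  1.66707736]
(array([ 518. , -104.3]), array([ 96. , 124.7]), 7.86, np.float64(0.0443))
```

View pics/w4.png

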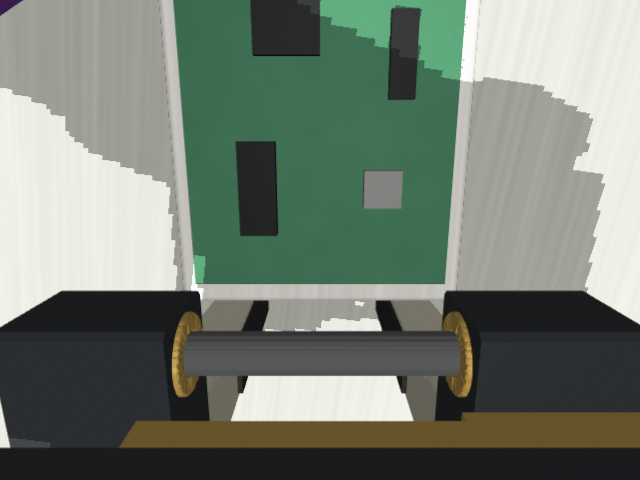

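```bash
cat > plan.py <<'E'
import numpy as np,sys
def plan(c,th,u_end,n,a=1.75,yd=0.0,cl=(.5045,.05),L=.0775):
    A=np.radians(a);f=np.array([-np.sin(A),np.cos(A)]);l=np.array([-np.cos(A),-np.sin(A)])
    r=np.array(c)-cl;s0=r@f;y0=r@l;print('s0',s0,'y_d',y0,'rel th',th-a)
    pr=None
    for k in range(n+1):
        t=k/n;th_k=th+(a-th)*t;T=np.radians(th_k)
        cc=np.array(cl)+f*(s0+u_end*t)+l*(y0+(yd-y0)*t)
        p=cc-L*np.array([-np.sin(T),np.cos(T)])
        if pr is not None: print(k,np.round((p-pr)*1000,1),round((a-th)/n,2))
        pr=p
    print('nose s end',s0+u_end+.07)
E
python3 -c "
from plan import *
plan((.5208,-.1158),7.85,.080,10)"
```

```text
s0 -0.1662204471260471 y_d -0.011229112040449915 rel th 6.1
1 [-2.2  7.9] -0.61
2 [-2.2  7.9] -0.61
3 [-2.2  7.9] -0.61
4 [-2.2  7.9] -0.61
5 [-2.2  7.9] -0.61
6 [-2.2  7.9] -0.61
7 [-2.2  7.9] -0.61
8 [-2.2  7.9] -0.61
9 [-2.2  7.9] -0.61
10 [-2.2  7.9] -0.61
nose s end -0.016220447126047102
```

Request:
drive_tool --deltas '[[[-0.0022,0.0079,0,-0.61,0],[-0.0022,0.0079,0,-0.61,0],[-0.0022,0.0079,0,-0.61,0],[-0.0022,0.0079,0,-0.61,0],[-0.0022,0.0079,0,-0.61,0],[0,0,0,0,0]]]'

```text
time: 5.55
tcp_pos: [0.5197, -0.1494, 0.1987]
orientation: [-3.136, -0.138, 0.002]
contact_force: [1.0, 0.2, -0.9]
finger_gap: 0.0465
```

```bash
cat > look.py <<'E'
from h import *
from m import *
from plan import plan
import sys
p=get_image('top');W=pts(p);save(p,sys.argv[1]+'t')
o=get_obs();tc=o['tcp_pos'];r=o['orientation']
th=np.degrees(2*np.arctan2(r[1],r[0]));th=(th+180)%360-180
print(o['time'],np.round(tc,4),'tool th',round(th,2),o['contact_force'].round(1));print('top',rec(W))
p=get_image('wrist');save(p,sys.argv[1]+'w');Ww=pts(p);print('wrist',rec(Ww))
# left/right sides of recorder per top camera
P=Ww[box(Ww,[.43,-.25,.039],[.61,.13,.05])]
for y in np.arange(-.15,.12,.02):
    s=P[abs(P[:,1]-y)<.004]
    if len(s)>20: print('side y',round(y,3),s[:,0].min().round(4),s[:,0].max().round(4),'mid-lane',round((s[:,0].min()+s[:,0].max())/2-(.5045-.0305*(y-.05)),4))
c=tc[:2]+.0775*np.array([-np.sin(np.radians(th)),np.cos(np.radians(th))]);print('c by tool',c.round(4))
E
python3 look.py a
```

```text
5.6 [ 0.5197 -0.1497  0.1986] tool th 5.03 [ 0.1  0.7 -0.5]
top (array([510.7, -58.1]), array([ 96.3, 122.2]), 5.01, np.float64(0.0446))
wrist (array([516.3, -99.5]), array([ 97. , 109.3]), 5.03, np.float64(0.0467))
side y -0.15 0.4971 0.5444 mid-lane 0.0101
side y -0.13 0.4705 0.5668 mid-lane 0.0087
side y -0.11 0.4686 0.5649 mid-lane 0.0074
side y -0.09 0.467 0.5641 mid-lane 0.0068
side y -0.07 0.4649 0.5616 mid-lane 0.0051
side y -0.05 0.4638 0.5603 mid-lane 0.0045
c by tool [ 0.5129 -0.0725]
```

View pics/aw.png

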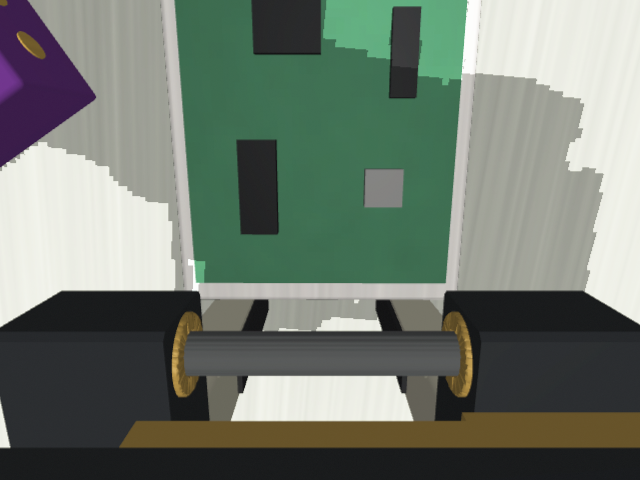

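```bash
python3 -c "
from plan import *
plan((.5133,-.0725),5.03,.045,6)"
```

```text
s0 -0.12271160379374377 y_d -0.005054927731159829 rel th 3.2800000000000002
1 [-1.8  7.4] -0.55
2 [-1.8  7.4] -0.55
3 [-1.8  7.4] -0.55
4 [-1.8  7.4] -0.55
5 [-1.8  7.4] -0.55
6 [-1.8  7.4] -0.55
nose s end -0.007711603793743763
```

Request:
drive_tool --deltas '[[[-0.0018,0.0074,0,-0.55,0],[-0.0018,0.0074,0,-0.55,0],[-0.0018,0.0074,0,-0.55,0],[-0.0018,0.0074,0,-0.55,0],[-0.0018,0.0074,0,-0.55,0],[-0.0018,0.0074,0,-0.55,0],[0,0,0,0,0]]]'

```text
time: 6.35
tcp_pos: [0.509, -0.1053, 0.1988]
orientation: [-3.14, -0.047, 0.001]
contact_force: [-0.1, 0.3, 0.5]
finger_gap: 0.0461
```

```bash
python3 look.py b
```

```text
6.4 [ 0.5093 -0.1059  0.1989] tool th 1.7 [1.2 0.9 0.3]
top (array([505.7, -11.8]), array([ 93.3, 114.4]), 1.22, np.float64(0.0445))
wrist (array([508.4, -55.8]), array([ 96.7, 109.8]), 1.73, np.float64(0.0467))
side y -0.11 0.4872 0.5343 mid-lane 0.0014
side y -0.09 0.4613 0.5576 mid-lane 0.0007
side y -0.07 0.4607 0.5571 mid-lane 0.0007
side y -0.05 0.4599 0.5566 mid-lane 0.0007
side y -0.03 0.4595 0.5558 mid-lane 0.0007
side y -0.01 0.4589 0.5555 mid-lane 0.0009
c by tool [ 0.507  -0.0284]
```

View pics/bw.png

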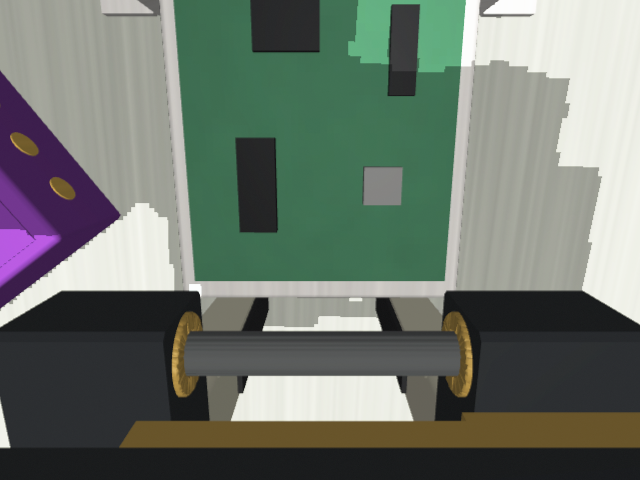

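View pics/bt.png

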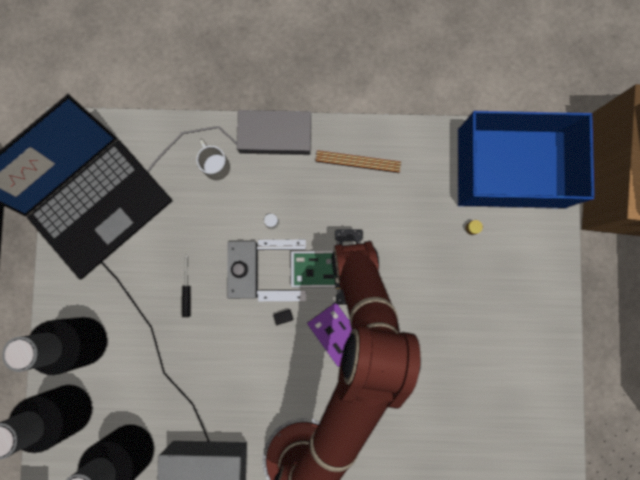

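Request:
drive_tool --deltas '[[[-0.0003,0.008,0,0,0],[-0.0003,0.008,0,0,0],[-0.0003,0.008,0,0,0],[-0.0003,0.008,0,0,0],[-0.0003,0.008,0,0,0],[0,0,0,0,0]]]'

```text
time: 7.05
tcp_pos: [0.5078, -0.0652, 0.1988]
orientation: [-3.139, -0.048, -0.0]
contact_force: [0.2, -0.2, -0.3]
finger_gap: 0.0465
```

```bash
sed -i '$a rails(Ww)' look.py; python3 look.py c
```

```text
7.1 [ 0.5077 -0.0654  0.1987] tool th 1.74 [-0.5  0.1  0.5]
top (array([503.5,  29.3]), array([ 96. , 111.5]), 1.46, np.float64(0.0446))
wrist (array([506.8, -15.4]), array([ 96.7, 109.7]), 1.77, np.float64(0.0467))
side y -0.07 0.4856 0.5325 mid-lane 0.0009
side y -0.05 0.46 0.5559 mid-lane 0.0004
side y -0.03 0.4589 0.5554 mid-lane 0.0002
side y -0.01 0.4583 0.5548 mid-lane 0.0002
side y 0.01 0.4578 0.5544 mid-lane 0.0003
side y 0.03 0.4575 0.5534 mid-lane 0.0003
c by tool [0.5053 0.012 ]
rail n 3113 y 0.004133398606805412 0.04313105959971715
0.01 [0.4416 0.4503]
0.03 [0.4409 0.4502]
0.05 [0.4412 0.4496]
rail n 3085 y 0.0077716372189304385 0.04659073056133686
0.01 [0.5609 0.57  ]
0.03 [0.5605 0.5695]
0.05 [0.5601 0.5689]
```

View pics/cw.png

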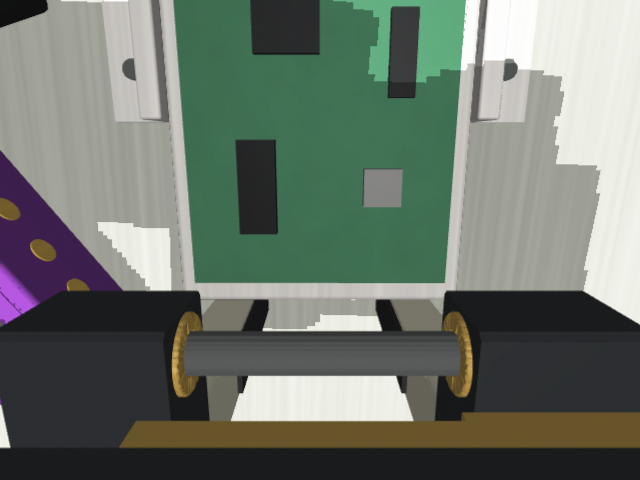

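Request:
drive_tool --deltas '[[[-0.0002,0.008,0,0,0],[-0.0002,0.008,0,0,0],[-0.0003,0.008,0,0,0],[-0.0002,0.008,0,0,0],[-0.0003,0.008,0,0,0],[-0.0002,0.006,0,0,0],[0,0.002,0,0,0],[0,0.001,0,0,0]]]'

```text
time: 7.95
tcp_pos: [0.5062, -0.0179, 0.1987]
orientation: [-3.141, -0.045, 0.001]
contact_force: [-0.2, -1.9, -1.2]
finger_gap: 0.0467
```

Request:
drive_tool --deltas '[[[0,0.001,0,0,0],[0,0.001,0,0,0],[0,0.001,0,0,0]]]'

```text
time: 8.25
tcp_pos: [0.5063, -0.0157, 0.1987]
orientation: [3.141, 0.042, -0.0]
contact_force: [-0.5, -1.3, -2.1]
finger_gap: 0.0465
```

```bash
python3 look.py d
```

```text
8.3 [ 0.5063 -0.0154  0.1987] tool th 1.57 [ 0.5 -1.6 -1.3]
top (array([502.5,  79.4]), array([ 95.9, 101.3]), 1.25, np.float64(0.0447))
wrist (array([505.7,  34.4]), array([ 96.8, 109.4]), 1.68, np.float64(0.0467))
side y -0.01 0.4648 0.5461 mid-lane -0.0009
side y 0.01 0.4584 0.5545 mid-lane 0.0007
side y 0.03 0.4578 0.5541 mid-lane 0.0009
side y 0.05 0.4572 0.5534 mid-lane 0.0008
side y 0.07 0.4566 0.5527 mid-lane 0.0007
side y 0.09 0.4561 0.5521 mid-lane 0.0008
c by tool [0.5042 0.062 ]
rail n 6345 y 0.004444556905404913 0.09292906261516855
0.01 [0.4416 0.4506]
0.03 [0.4409 0.45  ]
0.05 [0.4402 0.4494]
0.07 [0.4398 0.4488]
0.09 [0.4397 0.4482]
rail n 6302 y 0.007744645416486255 0.0959372121233484
0.01 [0.561  0.5697]
0.03 [0.5604 0.5698]
0.05 [0.5599 0.569 ]
0.07 [0.5592 0.5687]
0.09 [0.5588 0.5677]
```

Near home; continue in 1 mm steps until the force rises.

Request:
drive_tool --deltas '[[[0,0.001,0,0,0],[0,0.001,0,0,0],[0,0.001,0,0,0]]]'

```text
time: 8.65
tcp_pos: [0.5065, -0.0128, 0.1988]
orientation: [3.141, 0.043, 0.0]
contact_force: [0.0, -5.2, -2.2]
finger_gap: 0.0467
```

Request:
drive_tool --deltas '[[[0,0.001,0,0,0],[0,0.001,0,0,0]]]'

```text
time: 8.85
tcp_pos: [0.5065, -0.0123, 0.1988]
orientation: [3.138, 0.042, 0.0]
contact_force: [0.4, -8.9, -1.1]
finger_gap: 0.0464
```

Request:
drive_tool --deltas '[[[0,0.001,0,0,0],[0,0.001,0,0,0]]]'

```text
time: 9.05
tcp_pos: [0.5066, -0.0119, 0.1988]
orientation: [3.136, 0.041, -0.001]
contact_force: [1.2, -10.0, -0.4]
finger_gap: 0.0459
```

Request:
drive_tool --deltas '[[[0,0.002,0,0,0],[0,0.002,0,0,0],[0,0,0,0,0],[0,0,0,0,0]]]'

```text
time: 9.45
tcp_pos: [0.5066, -0.0111, 0.1989]
orientation: [3.131, 0.037, -0.002]
contact_force: [1.4, -17.0, -0.2]
finger_gap: 0.046
```

```bash
python3 look.py e
```

```text
9.5 [ 0.5066 -0.0111  0.1989] tool th 1.37 [  0.4 -16.3  -0. ]
top (array([502.5,  83.6]), array([96. , 93.2]), 1.4, np.float64(0.0446))
wrist (array([505.9,  37. ]), array([ 96.7, 109. ]), 1.5, np.float64(0.0467))
side y -0.01 0.4829 0.5313 mid-lane 0.0008
side y 0.01 0.4587 0.5549 mid-lane 0.0011
side y 0.03 0.4578 0.5546 mid-lane 0.0011
side y 0.05 0.4575 0.5539 mid-lane 0.0012
side y 0.07 0.4566 0.5529 mid-lane 0.0008
side y 0.09 0.4566 0.5524 mid-lane 0.0012
c by tool [0.5048 0.0663]
rail n 6551 y 0.003990914354382024 0.09535621873847072
0.01 [0.4415 0.4506]
0.03 [0.441  0.4499]
0.05 [0.4406 0.4497]
0.07 [0.4395 0.4491]
0.09 [0.439  0.4482]
rail n 6445 y 0.008071132629336494 0.09770035721198492
0.01 [0.5613 0.5701]
0.03 [0.5606 0.5697]
0.05 [0.5599 0.5688]
0.07 [0.5594 0.5686]
0.09 [0.5587 0.5679]
```

View pics/ew.png

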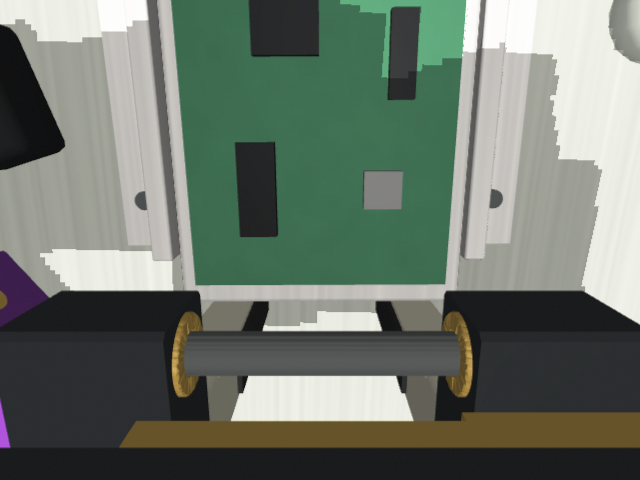

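Request:
drive_tool --deltas '[[[0,0.001,0,0.4,0],[0,0.001,0,0,0],[0,0,0,0,0],[0,0,0,0,0]]]'

```text
time: 9.95
tcp_pos: [0.5068, -0.0107, 0.1988]
orientation: [3.129, 0.043, -0.002]
contact_force: [1.6, -19.4, -0.8]
finger_gap: 0.0466
```

```bash
python3 look.py f | head -4
```

```text
10.0 [ 0.5068 -0.0107  0.1988] tool th 1.58 [  1.8 -18.4  -0.3]
top (array([502.5,  85.1]), array([96. , 90.6]), 1.6, np.float64(0.0447))
wrist (array([506. ,  36.9]), array([ 96.5, 109.4]), 1.57, np.float64(0.0467))
side y -0.01 0.4829 0.5316 mid-lane 0.0009
```

Request:
drive_tool --deltas '[[[0,-0.004,0,0,0],[0,-0.006,0,0,0],[0.0003,-0.01,0,0,0],[0.0006,-0.02,0,0,0],[0,-0.02,0.01,0,0.5],[0,0,0.04,0,1],[0,0,0.05,0,1],[0,0,0.05,0,1]]]'

```text
time: 10.85
tcp_pos: [0.507, -0.0615, 0.3503]
orientation: [-3.139, -0.057, 0.001]
contact_force: [1.2, -0.5, -0.1]
finger_gap: 0.0189
```

Request:
drive_tool --deltas '[[[0,0.03,0.04,0,1],[0,0.03,0.01,0,1],[0,0.03,0,0,1],[0,0,0,0,1],[0,0,0,0,1]]]'

```text
time: 11.35
tcp_pos: [0.5069, 0.0286, 0.3988]
orientation: [-3.14, -0.06, 0.0]
contact_force: [0.3, -0.1, -0.1]
finger_gap: 0.0005
```

```bash
python3 look.py g; python3 - <<'E'
from h import *
from m import *
for n in ['wrist','top','scene']:
    p=get_image(n);W=pts(p);save(p,'g_'+n)
    P=W[box(W,[.38,.08,.053],[.62,.25,.066])];print(n,'head',cv2.minAreaRect((P[:,:2]*1000).astype(np.float32)))
    # profile: rows of y with heights near x=.50
    for lo,hi in((.07,.0775),(.0775,.0825),(.0825,.09)):
        P=W[box(W,[.45,.1,lo],[.55,.25,hi])]
        if len(P)>8: print(lo,len(P),np.median(P,0).round(4),P.min(0).round(4),P.max(0).round(4))
    print([(round(d['score'],2),np.round(d['centre'])) for d in cut_out('button',p)])
E
```

```text
11.4 [0.5071 0.0274 0.3985] tool th 2.03 [-0.5 -1.   0.1]
top (array([476.2, 119.8]), array([45. , 19.1]), 1.53, np.float64(0.0452))
wrist (array([505.1,  63.5]), array([ 96.2, 135.4]), 1.69, np.float64(0.0466))
side y 0.01 0.4585 0.5548 mid-lane 0.0009
side y 0.03 0.4587 0.554 mid-lane 0.0012
side y 0.05 0.4577 0.5535 mid-lane 0.0011
side y 0.07 0.4567 0.5528 mid-lane 0.0008
side y 0.09 0.4569 0.5522 mid-lane 0.0012
side y 0.11 0.4561 0.5517 mid-lane 0.0012
c by tool [0.5043 0.1048]
rail n 1083 y 0.004401403938899345 0.09999908446695555
0.01 [0.4415 0.4498]
0.03 [0.4414 0.4496]
0.05 [0.4406 0.4487]
0.07 [0.4399 0.4482]
0.09 [0.4394 0.4476]
rail n 1053 y 0.00805383735645837 0.09968815140412993
0.01 [0.5613 0.5697]
0.03 [0.5608 0.5691]
0.05 [0.5602 0.5686]
0.07 [0.5595 0.5682]
0.09 [0.559  0.5674]
wrist head ((501.2986755371094, 160.36349487304688), (150.1287841796875, 49.04507827758789), 1.7577394247055054)
0.07 1325 [0.5013 0.1656 0.0731] [0.4781 0.1552 0.0701] [0.5236 0.1817 0.0775]
0.0775 340 [0.501  0.17   0.0818] [0.4861 0.1631 0.0776] [0.5154 0.1787 0.0825]
0.0825 629 [0.5011 0.1722 0.0833] [0.487  0.1641 0.0825] [0.5145 0.1784 0.0856]
[(0.58, array([318.,   9.]))]
top head ((500.42340087890625, 163.0867462158203), (148.70591735839844, 99.7903823852539), 2.401655435562134)
0.07 98 [0.4966 0.1779 0.0726] [0.4628 0.158  0.07  ] [0.5196 0.2025 0.0775]
0.0775 71 [0.4984 0.1807 0.0801] [0.4854 0.1644 0.0775] [0.5164 0.1959 0.0824]
0.0825 23 [0.4983 0.1785 0.084 ] [0.488  0.1663 0.0826] [0.5112 0.1924 0.089 ]
[]
scene head ((500.7811584472656, 174.17689514160156), (152.5482177734375, 74.92742919921875), 1.7393518686294556)
0.07 129 [0.5113 0.1786 0.0716] [0.4811 0.1564 0.07  ] [0.5253 0.1998 0.077 ]
0.0775 99 [0.5028 0.179  0.0806] [0.4847 0.1649 0.0775] [0.5142 0.1924 0.0824]
0.0825 18 [0.5012 0.1788 0.0832] [0.4907 0.1645 0.0825] [0.5159 0.1904 0.0844]
[(0.72, array([429., 389.]))]
```

View pics/g_wrist.png

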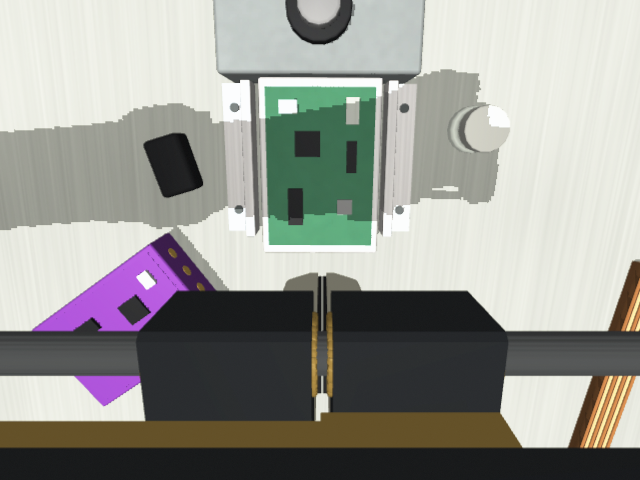

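Request:
drive_tool --deltas '[[[-0.002,0.03,0,0,1],[-0.002,0.035,0,0,1],[0,0,0,0,1],[0,0,0,0,1]]]'

```text
time: 12.15
tcp_pos: [0.5032, 0.093, 0.3987]
orientation: [3.141, 0.057, -0.0]
contact_force: [-0.2, -0.3, 0.4]
finger_gap: 0.0003
```

```bash
python3 - <<'E'
from h import *
from m import *
p=get_image('wrist');W=pts(p);save(p,'h_wrist')
cv2.imwrite('pics/h_crop.png',cv2.resize(p['frame'][20:320,200:450,::-1],None,fx=2,fy=2,interpolation=cv2.INTER_CUBIC)[:600])
print(get_obs()['tcp_pos'],rec(W))
P=W[box(W,[.38,.08,.053],[.62,.25,.066])];print('head',cv2.minAreaRect((P[:,:2]*1000).astype(np.float32)),P[:,2].mean())
for x in (.47,.49,.51,.53):
    Q=W[box(W,[x-.004,.0,.04],[x+.004,.15,.05])];H=W[box(W,[x-.004,.1,.055],[x+.004,.2,.066])]
    print(x,'rec y',Q[:,1].min().round(4),Q[:,1].max().round(4),'head front',H[:,1].min().round(4))
P=W[box(W,[.45,.1,.0795],[.55,.25,.09])];print('btn',cv2.minEnclosingCircle((P[:,:2]*1000).astype(np.float32)),np.median(P,0))
E
```

```text
[0.50334659 0.09189289 0.39859027] (array([505. ,  64.7]), array([ 96.2, 133.1]), 1.57, np.float64(0.0467))
head ((500.8880310058594, 173.6643829345703), (150.28378295898438, 75.18543243408203), 1.6933190822601318) 0.061084302941304
0.47 rec y 0.0273 0.1339 head front 0.1353
0.49 rec y 0.0432 0.1346 head front 0.1359
0.51 rec y 0.0001 0.1354 head front 0.1367
0.53 rec y 0.0408 0.1361 head front 0.1375
btn ((500.7165832519531, 178.06837463378906), 14.851898193359375) [0.50068954 0.17808536 0.08299903]
```

View pics/h_crop.png

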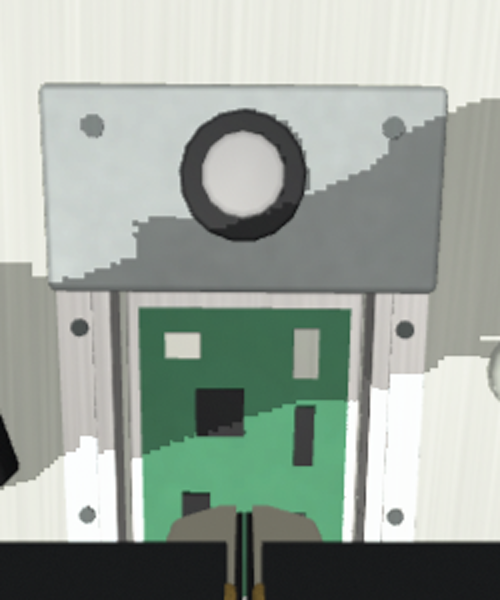

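Request:
drive_tool --deltas '[[[-0.001,0.04,0,0,1],[-0.0015,0.0465,-0.01,0,1],[0,0,-0.04,0,1],[0,0,-0.04,0,1],[0,0,-0.018,0,1],[0,0,0,0,1],[0,0,0,0,1]]]'

```text
time: 12.9
tcp_pos: [0.5014, 0.1781, 0.291]
orientation: [3.141, 0.051, 0.001]
contact_force: [0.3, 0.2, 0.6]
finger_gap: 0.0007
```

```bash
python3 - <<'E'
from h import *
p=get_image('scene');f=p['frame'][190:320,340:500,::-1];cv2.imwrite('pics/i.png',cv2.resize(f,None,fx=4,fy=4,interpolation=cv2.INTER_CUBIC))
o=get_obs();print(o['tcp_pos'],o['contact_force'])
E
```

```text
[0.50159975 0.17845109 0.29181437] [0.55633923 0.32026812 0.74487907]
```

View pics/i.png

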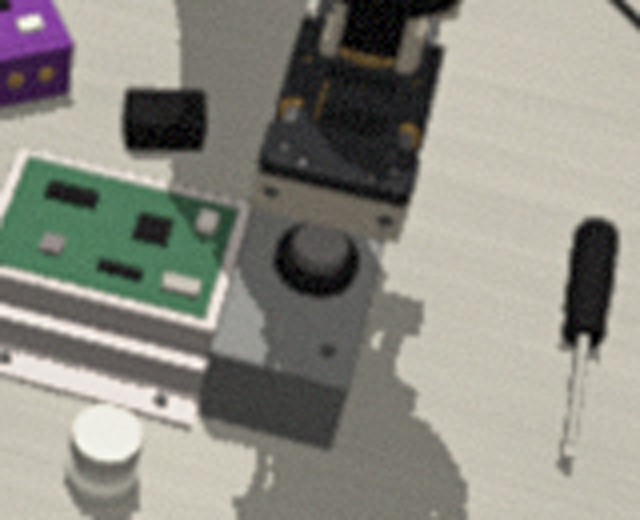

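Request:
drive_tool --deltas '[[[-0.0005,0,-0.012,0,1],[0,0,-0.008,0,1],[0,0,-0.003,0,1],[0,0,0,0,1]]]'

```text
time: 13.35
tcp_pos: [0.5001, 0.1788, 0.2674]
orientation: [3.14, 0.054, -0.002]
contact_force: [-0.7, -0.4, 2.4]
finger_gap: 0.0004
```

Request:
drive_tool --deltas '[[[0,0,-0.002,0,1],[0,0,-0.002,0,1],[0,0,0,0,1]]]'

```text
time: 13.65
tcp_pos: [0.5001, 0.1789, 0.2638]
orientation: [3.14, 0.054, -0.001]
contact_force: [-1.3, -1.3, 3.5]
finger_gap: 0.0008
```

Request:
drive_tool --deltas '[[[0,0,-0.002,0,1],[0,0,-0.002,0,1],[0,0,0,0,1]]]'

```text
time: 13.95
tcp_pos: [0.5, 0.179, 0.2622]
orientation: [3.14, 0.054, 0.001]
contact_force: [-6.4, -3.2, 20.3]
finger_gap: 0.0004
```

Request:
drive_tool --deltas '[[[0,0,-0.001,0,1],[0,0,0,0,1],[0,0,0,0,1]]]'

```text
time: 14.25
tcp_pos: [0.4999, 0.1791, 0.2621]
orientation: [3.14, 0.054, 0.002]
contact_force: [-6.7, -3.4, 26.2]
finger_gap: 0.0002
```

```bash
python3 - <<'E'
from h import *
p=get_image('scene');f=p['frame'][190:320,340:500,::-1];cv2.imwrite('pics/j.png',cv2.resize(f,None,fx=4,fy=4,interpolation=cv2.INTER_CUBIC))
o=get_obs();print(o['tcp_pos'],o['contact_force'])
E
```

```text
[0.4998991  0.17907686 0.2620475 ] [-7.20897536 -4.17665015 26.33917511]
```

View pics/j.png

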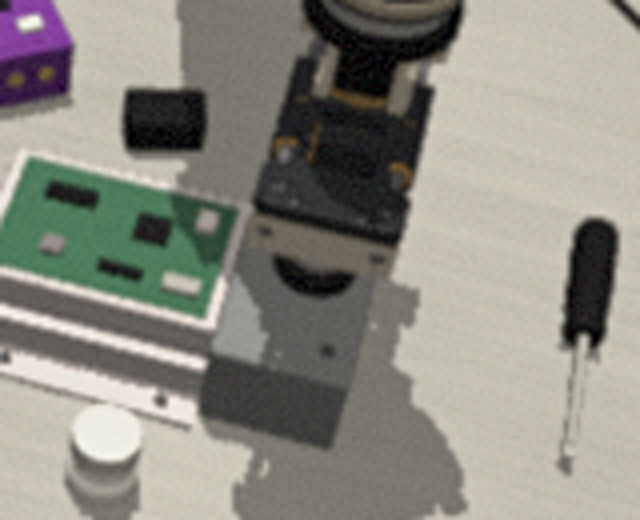

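Bottomed (26 N, only 0.1 mm of further give). Release and rise, then check.

Request:
drive_tool --deltas '[[[0,0,0.006,0,1],[0,0,0.01,0,1],[0,0,0.03,0,1],[0,0,0.05,0,1],[0,-0.02,0.04,0,1],[0,-0.04,0,0,1],[0,0,0,0,1],[0,0,0,0,1]]]'

```text
time: 15.1
tcp_pos: [0.5004, 0.1183, 0.3948]
orientation: [-3.141, -0.051, -0.001]
contact_force: [0.2, 0.5, -0.5]
finger_gap: 0.0002
```

```bash
python3 - <<'E'
from h import *
from m import *
p=get_image('wrist');W=pts(p);save(p,'k_wrist')
o=get_obs();print(o['time'],o['tcp_pos'],o['contact_force'],rec(W))
for x in (.47,.49,.51,.53):
    Q=W[box(W,[x-.004,.08,.04],[x+.004,.15,.05])];H=W[box(W,[x-.004,.1,.055],[x+.004,.2,.066])]
    print(x,'rec front',Q[:,1].max().round(4),'head front',H[:,1].min().round(4))
P=W[box(W,[.48,.15,.078],[.52,.2,.09])];print('btn z',np.median(P,0))
for q,c in((get_image('top'),'t'),(get_image('scene'),'s')):
    save(q,'k'+c);V=pts(q)
    for t in ['jar','adapter','mug','rule','weight','screwdriver']:
        r=cut_out(t,q);print(c,t,[(round(d['score'],2),np.round(d['centre'])) for d in r[:1]])
    a=np.load('pics/'+('top0' if c=='t' else 'scene0')+'.npz')
    print(c,'changed cells',np.argwhere(cv2.resize((np.abs(a['f'].astype(float)-q['frame']).max(-1)>60).astype(np.float32),(32,24),interpolation=cv2.INTER_AREA)>.2).tolist())
E
```

```text
15.15 [0.50020682 0.11955472 0.39451687] [-0.14325138  0.79303986 -0.42640761] (array([504.7,  74.8]), array([ 96.3, 112.8]), 1.57, np.float64(0.0467))
0.47 rec front 0.1328 head front 0.135
0.49 rec front 0.1335 head front 0.1357
0.51 rec front 0.1342 head front 0.1364
0.53 rec front 0.1348 head front 0.1372
btn z [0.50071375 0.17829267 0.08295081]
t jar [(0.65, array([270., 218.]))]
t adapter []
t mug [(0.68, array([214., 163.]))]
t rule [(0.68, array([356., 161.]))]
t weight []
t screwdriver [(0.62, array([185., 302.]))]
t changed cells [[11, 11], [11, 12], [11, 13], [12, 10], [12, 11], [12, 12], [12, 13], [12, 14], [12, 17], [12, 18], [13, 10], [13, 11], [13, 12], [13, 13], [13, 14], [13, 15], [13, 16], [13, 17], [13, 18], [14, 11], [14, 12], [14, 13], [14, 14], [15, 11], [15, 12], [15, 13], [15, 24], [15, 25], [16, 11], [16, 12], [16, 13], [16, 14], [16, 21], [16, 22], [16, 23], [16, 24], [16, 25], [16, 26], [17, 12], [17, 13], [17, 14], [17, 18], [17, 19], [17, 20], [17, 21], [17, 22], [17, 23], [17, 24], [17, 30], [18, 12], [18, 13], [18, 14], [18, 17], [18, 18], [18, 19], [18
[... 661 characters left out ...]
, array([146., 235.]))]
s screwdriver [(0.6, array([490., 262.]))]
s changed cells [[0, 7], [0, 18], [0, 19], [0, 20], [0, 21], [0, 22], [1, 7], [1, 18], [1, 19], [1, 21], [1, 22], [2, 21], [2, 22], [3, 21], [3, 22], [4, 21], [4, 22], [5, 21], [6, 20], [6, 21], [7, 7], [7, 8], [7, 9], [7, 10], [7, 16], [7, 17], [7, 18], [7, 20], [7, 21], [8, 7], [8, 8], [8, 9], [8, 10], [8, 11], [8, 12], [8, 13], [8, 14], [8, 15], [8, 16], [8, 17], [8, 19], [8, 20], [8, 21], [9, 19], [9, 20], [10, 19], [10, 20], [11, 13], [11, 14], [11, 15], [11, 19], [11, 20], [12, 13], [12, 14], [12, 15], [12, 17], [12, 18], [12, 19], [13, 15], [13, 17], [13, 18], [13, 19], [15, 19], [15, 20], [15, 21], [16, 19], [16, 20]]
```

View pics/k_wrist.png

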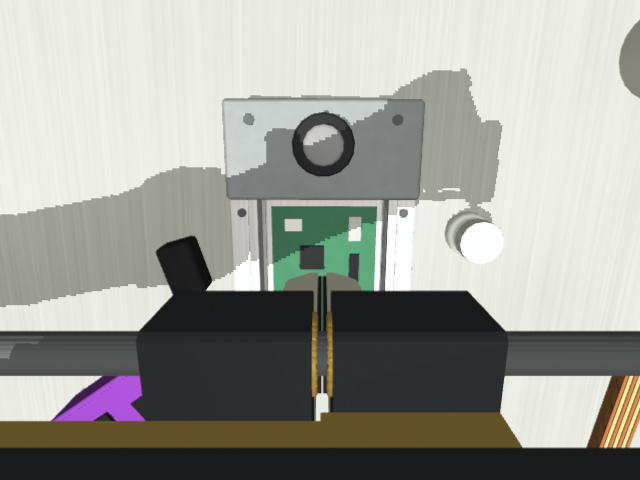

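View pics/ks.png

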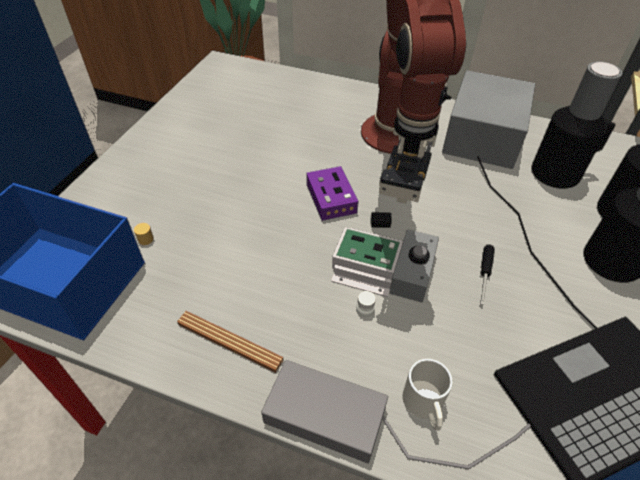

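Request:
drive_tool --deltas '[[[0,-0.04,0,0,1],[0,-0.04,0,0,1],[0,-0.04,0,0,1],[0,-0.04,0,0,1],[0,0,0,0,1],[0,0,0,0,1]]]'

```text
time: 16.45
tcp_pos: [0.5002, -0.0419, 0.3947]
orientation: [-3.141, -0.05, 0.0]
contact_force: [-0.8, 1.6, 0.2]
finger_gap: 0.0002
```

```bash
python3 - <<'E'
from h import *
from m import *
p=get_image('wrist');W=pts(p);save(p,'l_wrist')
R=cv2.Rodrigues(np.array(p['rvec'],float))[0];print('cam',-R.T@np.array(p['tvec']).ravel())
print(rec(W))
for x in (.465,.485,.505,.525,.545):
    Q=W[box(W,[x-.004,-.03,.04],[x+.004,.15,.05])];H=W[box(W,[x-.004,.1,.0525],[x+.004,.2,.066])]
    F=W[box(W,[x-.004,.12,.05],[x+.004,.15,.057])]
    print(x,'rec',Q[:,1].min().round(4),Q[:,1].max().round(4),'head front',H[:,1].min().round(4),len(F),F[:,1].mean().round(4) if len(F) else '')
cv2.imwrite('pics/l_crop.png',cv2.resize(p['frame'][60:320,200:450,::-1],None,fx=2.3,fy=2.3,interpolation=cv2.INTER_CUBIC))
E
```

```text
cam [0.49962237 0.02331908 0.3758861 ]
(array([505.3,  58.3]), array([ 96.4, 123.6]), 1.76, np.float64(0.0467))Traceback (most recent call last):
  File "<stdin>", line 9, in <module>
    return umr_minimum(a, axis, None, out, keepdims, initial, where)
ValueError: zero-size array to reduction operation minimum which has no identity
```

Request:
drive_tool --deltas '[[[0,0.03,0,0,1],[0,0.02,0,0,1],[0,0,0,0,1],[0,0,0,0,1]]]'

```text
time: 16.9
tcp_pos: [0.5001, 0.0104, 0.3948]
orientation: [3.141, 0.06, -0.0]
contact_force: [0.0, -0.7, -0.4]
finger_gap: 0.0001
```

```bash
python3 - <<'E'
from h import *
from m import *
p=get_image('wrist');W=pts(p);save(p,'l_wrist')
R=cv2.Rodrigues(np.array(p['rvec'],float))[0];print('cam',-R.T@np.array(p['tvec']).ravel())
print(rec(W))
cv2.imwrite('pics/l_crop.png',cv2.resize(p['frame'][30:290,200:450,::-1],None,fx=2.3,fy=2.3,interpolation=cv2.INTER_CUBIC))
for x in (.465,.485,.505,.525,.545):
    Q=W[box(W,[x-.004,-.03,.04],[x+.004,.15,.05])];H=W[box(W,[x-.004,.1,.0525],[x+.004,.2,.066])]
    print(x,'rec',Q[:,1].min().round(4),Q[:,1].max().round(4),'head front',H[:,1].min().round(4))
rails(W)
m=(np.abs(W[...,0]-.505)<.001)&(W[...,1]>.12)&(W[...,1]<.142);print(W[m][:,1:].round(4)[::3].tolist())
E
```

```text
cam [0.49915238 0.07556518 0.37595244]
(array([505.1,  63.6]), array([ 96.3, 135.1]), 1.72, np.float64(0.0466))
0.465 rec -0.0048 0.1354 head front 0.1346
0.485 rec -0.0038 0.1359 head front 0.1351
0.505 rec -0.0031 0.1366 head front 0.1359
0.525 rec -0.0025 0.137 head front 0.1364
0.545 rec -0.0027 0.1378 head front 0.137
rail n 1148 y 0.004677028694469839 0.0996601028743695
0.01 [0.4413 0.4499]
0.03 [0.4414 0.4494]
0.05 [0.4406 0.4488]
0.07 [0.4398 0.4483]
0.09 [0.4391 0.4476]
rail n 1116 y 0.008567856098161785 0.09962339251390337
0.01 [0.5614 0.5694]
0.03 [0.5606 0.5692]
0.05 [0.5603 0.5685]
0.07 [0.5595 0.5679]
0.09 [0.5589 0.5675]
[[0.1418, 0.0619], [0.1413, 0.0615], [0.1406, 0.0615], [0.1399, 0.0617], [0.1393, 0.0614], [0.1386, 0.0619], [0.1376, 0.0603], [0.1371, 0.0595], [0.1366, 0.0584], [0.1363, 0.0568], [0.1361, 0.0542], [0.1363, 0.0496], [0.1362, 0.046], [0.1357, 0.0453], [0.1348, 0.046], [0.1345, 0.0441], [0.1335, 0.0459], [0.1321, 0.0456], [0.1312, 0.0469], [0.1299, 0.0462], [0.1291, 0.0473], [0.1277, 0.0468], [0.1269, 0.0476], [0.1265, 0.0458], [0.1257, 0.0463], [0.125, 0.0464], [0.1244, 0.0456], [0.1234, 0.0478], [0.1228, 0.0466], [0.1222, 0.0458], [0.1216, 0.0454], [0.1207, 0.047]]
```

View pics/l_crop.png

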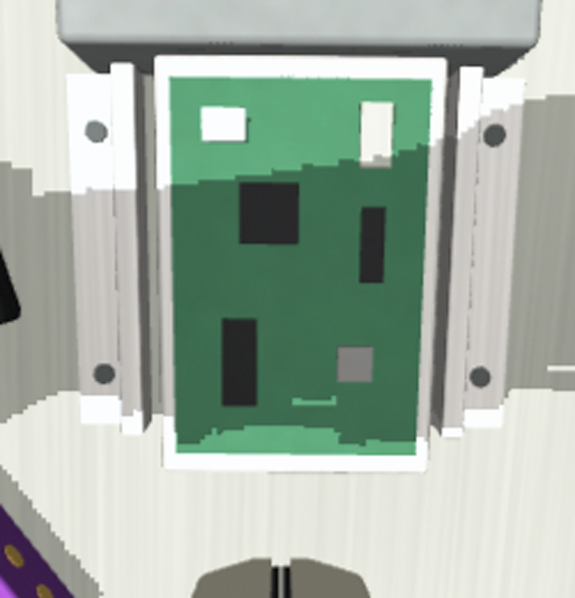

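The nose lies flush against the stop face, clear of both rails. The button is up and the arm is free, so I'm handing in.

```bash
python3 -c "
from station import *
print(close_job())"
```

```text
the job is handed in; nothing more can be done
None
```

I pushed the recorder home against the dock head, then pressed the button on top and let it go. I handed the job in at about 17 s, with the arm standing clear of everything.

- **Push:** I pushed the recorder with two half-open fingertips on its rear face, taking out the initial 12 mm offset and 6° skew before the nose entered the lane. At the end the push force rose to about 19 N with almost no further motion.
- **Recorder at home:** In the last wrist view the nose lies against the stop face with no gap visible. It is within 0.1° of the lane and about 1 mm off its centre line, leaving roughly 7 mm to each rail. The rear end stands about 10 mm out of the mouth.
- **Button:** It bottomed out at about 26 N, with a measured travel of 5 to 6 mm against the nominal 6 mm. Afterwards it measured back at its original height.
- **Other things on the bench:** The jar, adapter, mug, rule, screwdriver and weight were found in the final scene or top picture. Those I had also located at the start were within about 3 pixels of that position. I checked the purple look-alike by eye only, and it looked unmoved.
- **Checks that disagreed:** Two wrist views from further forward showed an apparent gap of 1.3 to 2.2 mm at the nose. I put this down to the dock head's top edge hiding the nose, because the gap vanished in the view from further back. The detector missed the adapter and the weight in the final top picture but found both in the scene picture.

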